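# Balance the lever beam by feel and hold it level over its stand

## Task

With the lever beam standing on the worktop, slide its black clip along the bar to the balance point, so that the beam hangs level when lifted by the clip's orange tab (the two blue canisters look alike but hide different weights, so test by lifting). Then carry it by the tab over the green-topped stand and finish while holding it there, level and at rest: tab upright, clip centred over the stand, bar lined up with the fork slot, its underside about 4 cm above the top of the stand. Do not touch the stand with it or disturb the other things on the worktop, and do not put the beam down or let go at the end.

Things in the scene. Friction and masses are not known exactly. Their poses are not given: they have to be found in the camera images.
- beam: Aluminium lever bar 240 long x 22 wide x 12 thick, standing on two blue canisters with rubber feet (diameter 42, height 38). Origin: mid-length, at the level of the canisters' undersides (worktop level at the start); x along the bar, z up; bar underside at z = 38, top at 50. All together 0.40 to 0.84 kg; its balance point is hidden, up to 35 mm either side of the middle.
- can_a: Blue canister at x = +100 of the beam, fixed to it; hides 0.09 to 0.31 kg, drawn anew each time. Origin under its centre.
- can_b: Its twin at x = -100, with its own hidden weight of 0.09 to 0.31 kg. Origin under its centre.
- clip (a joint): Black clip riding on the bar, 34 long: position in m along the beam's x from the middle (-0.075 to 0.075; starts near -0.06). About 3.2 N of friction, less than that of the beam standing with its full weight on the worktop: then, moving the held tab along the bar slides the clip alone; it stays where it is put. If the gripper still bears the weight, the beam comes along.
- tab (a joint): Orange grip tab hinged in the clip, pivot at z = 70 of the beam: angle in rad from square to the bar, stops at -0.4 and 0.4; swings almost freely. The pivot lies about 43 mm above the centre of gravity: with the clip d mm off balance the lifted beam tilts by about atan(d/43), heavy end low, up to the stop. The clip then belongs nearer the low end.
- tab_grip (a point): Where to take the tab, from above: a point on it 108 above the beam's origin level. The tab is 26 along the bar, 12 thick across the bar (the width to grip), and stands from 76 to 126 in height; its upper part is free of the clip above 79. Held, it can lean a little under load, so the clip may lag the hand by some mm. Axes as the beam's when square.
- clip_foot (a point): Point under the clip, at the bar's underside (38 above the beam's origin level), on the bar's middle line.
- stand: Fixed stand: dark base 90 x 70, steel post, green fork 40 x 40 on top with a slot 28 wide between two cheeks. Origin: centre of its underside; x runs along the slot (the bar's x is to lie along it, either way round).
- stand_top (a point): Centre of the fork at the level of its cheeks' tops, 74 above the worktop; axes as the stand's.
- eraser: Blue and white eraser 21 x 44 x 12, a bystander to leave alone; origin under its centre.
- tape_roll: Roll of black tape 62 x 60 x 19, lying, a bystander to leave alone; origin under its centre.
- matchbox: Matchbox 36 x 54 x 15, a bystander to leave alone; origin under its centre.
- battery_9v: Block battery 18 x 27 x 47, standing, a bystander to leave alone; origin under its centre.
- black_vial: Black plastic vial 31 x 31 x 49, standing, a bystander to leave alone; origin under its centre.
Not all that is in view belongs to the job. What is shaped like the stand but pink or yellow is not meant.

How it is judged:
On the way:
1. the beam is lifted clear of the worktop (height (world z) of beam above 0.03 m), for 0.1 s.
At the end, for the whole second after the job is handed in: Held by the tab, at rest; level within 0.08 rad; tab within 0.2 rad of square to the bar; clip within 15 mm horizontally of the stand's centre; bar within 0.15 rad of the slot, either way round; bar underside 20 to 60 mm above the stand's top; not touching the stand (angle between beam's own z axis and vertical below 0.08 rad and value of joint tab between -0.2 and 0.2 rad and horizontal distance between clip_foot and stand_top below 0.015 m and angle between the x axis of beam and the x axis of stand, either way round below 0.15 rad and z of clip_foot in the frame of stand_top between 0.02 and 0.06 m and distance between the grasp point and tab_grip below 0.03 m and contact force between the fingers and beam above 1 N and contact force between beam and stand below 0.2 N and linear speed of beam below 0.03 m/s and angular speed of beam below 0.25 rad/s); the arm keeps its last pose, push and grip.
It fails at once if a bystander is moved more than 2 cm (distance of any of eraser, tape_roll, matchbox, battery_9v, black_vial from where it was at the start of the episode above 0.02 m).
It fails at once if the beam touches the stand (contact force between beam and stand above 1 N).
It also fails if it takes over 72 s, if anything falls off the work surface, if the arm or the gripper's body presses on something with over 40 N, if the wrist force passes 120 N, or if a joint passes its speed limit or range.

## Robot

A 6-joint arm with a two-finger parallel gripper is mounted at the origin on a cart in front of the work surface, level with it; the furniture and walls round the work are solid. World frame = base frame: x ahead of the robot, y to its left, z up, the work surface at z = 0. Lengths are in m, angles in rad, forces in N, time in s.
With the tool pointing down it reaches from about 0.25 to 0.725 m from the base axis. Payload 4 kg.
Tool frame: the origin (TCP) lies midway between the tips of the shut fingers; the grasp point (between the pads) lies 19 mm behind it (bot.grip_point_offset is the distance from the TCP to the grasp point, in m); z points along the fingers, y is the line along which they close (so a half turn about z gives the same grasp; the last joint's range is limited). The gripper opens to 85 mm and grips with 20 to 120 N. Pads are 22 mm wide; open, the fingers measure 114 mm over their backs; the gripper's body (76 mm by 85 mm) begins 54 mm behind the grasp point. The pads swing forward as they close: fully open they stand 13 mm farther back than shut.
Start: joints at [-1.228, 0.241, 0.005, 1.335, 0, 1.571], TCP at [0.168, -0.471, 0.231] pointing down, gripper open.
Joint ranges: [-2.72, 2.72], [-1.05, 1.87], [-1.09, 1.28], [-1.99, 2.15], [-1.42, 1.44], [-3.14, 3.14]. Speed limits (rad/s): [2.79, 2.79, 3.14, 3.14, 3.14, 3.14].

## Interface

Orientations are given as a unit quaternion [x, y, z, w].
In Python, from workcell import bot gives the robot as it stands.
- The arm moves only by the tool step_arm, never from a script. Its argument "targets" is text: rows parted by semicolons, each of 7 numbers parted by spaces: the opening, from -1 (shut) to 1 (fully open), so that 0 is half open, then the shift along the world's x, y, z normalised to -1 to 1, where 1 is 0.5 m, then the turn, a rotation vector about the world's x, y, z normalised to -1 to 1, where 1 is pi/4 rad. In form: gripper x y z wx wy wz; .... A call has 1 to 10 rows; each row is the pose to reach, as a shift and turn from the pose commanded when the call began; what a row does not reach only later rows make up. A row lasts 1/12 s, in which the tool goes at most 41.7 mm and 7.16 degrees, less where a joint would pass 70% of its speed; a pose out of reach is approached as far as the arm can. A call with a number of a shift or a turn outside -1 to 1 is refused whole. A call with a gripper value outside its range is refused whole. The fingers move at their own pace and stop on an object; the grip force is fixed at half the most. Time passes only in rows, so rows that repeat a pose let the fingers close. It gives the time, the measured TCP pose, the force, the opening and the grip force at its end, in the units of the state.
- bot.get_obs(): the state, without advancing time (a new reading comes with each control period).
- bot.camera(name): name is "side" or "top"; returns the picture (400x640x3 uint8, red, green, blue); there is no depth.
- bot.camera_info(name): a dict with "vertical_fov" (degrees; the focal length in pixels is half the picture's height over the tangent of half this angle, whatever the lens; pixels are square), "cx", "cy" (the principal point, pixels), "D" ([k1, k2, p1, p2, k3] as OpenCV has them; the pictures are not rectified), "pose" (4x4, takes a point from camera to world coordinates). Camera axes: x right, y up, looking along -z (the intrinsics and any distortion apply to the point x, -y, -z); pixel columns grow to the right and rows downward; lengths in m; the calibration is good to about 2 mm. A picture is of the moment at which its call begins. camera_info takes no time and is no camera call.
- bot.job_done(): hands the job in; it is judged then, once.
The state is a dict: "clock": time; "joint_pos": joint angles; "joint_vel": joint speeds; "tau": joint torques, N m; "eef_pos": TCP position; "tool_rot": TCP orientation; "ft_force": force on the tool from outside, world axes, zero at the start; "ft_torque": the same for the moment, N m; "grip_width": finger opening in m; "grasp_force": force on a finger pad.
Only numpy, scipy, OpenCV 4.12 (cv2) and the standard library are available. Lean on these libraries where they do the work, as an engineer would, in place of code of your own. Each camera call takes 0.05 s, during which the arm holds its last target. There are 200 camera calls.

## Working session

There is one attempt and no reset: what is moved stays moved. The work goes in short steps, Python scripts to look and compute and a tool call to move; the robot and the scene stay as the last step left them, time stands still between calls to the robot, and variables do not carry over. Pictures are saved under pics/ and viewed, at most 10 in all, crops included, and the job is handed in when it is done.

Besides the shell and the picture viewer there is one more tool, called as name(argument=value, ...) on one line, values as JSON. step_arm: Moves the arm, as the interface text tells. Scaled input: -1 to 1 covers 0.5 m each way for a shift and pi/4 rad each way for a turn. Its arguments: {"type":"object","properties":{"targets":{"type":"string"}},"required":["targets"]}

```bash
mkdir -p pics; cat > h.py <<'E'
import numpy as np, cv2
from workcell import bot
def cam(n):
    i=bot.camera_info(n); f=200/np.tan(np.radians(i["vertical_fov"])/2)
    K=np.array([[f,0,i["cx"]],[0,f,i["cy"]],[0,0,1.]]); return K,np.array(i["D"],float),np.array(i["pose"])
def ray(n,uv):
    K,D,T=cam(n); p=cv2.undistortPoints(np.array(uv,float).reshape(-1,1,2),K,D).reshape(-1,2)
    d=np.c_[p[:,0],-p[:,1],-np.ones(len(p))]@T[:3,:3].T
    return T[:3,3],d
def plane(n,uv,z):
    o,d=ray(n,uv); return o+d*((z-o[2])/d[:,2])[:,None]
def proj(n,P):
    K,D,T=cam(n); q=(np.atleast_2d(P)-T[:3,3])@T[:3,:3]; q=q*[1,-1,-1]
    return cv2.projectPoints(q,np.zeros(3),np.zeros(3),K,D)[0].reshape(-1,2)
def snap(n,f):
    im=bot.camera(n); cv2.imwrite(f"pics/{f}.png",im[:,:,::-1]); return im
E
python3 - <<'E'
from h import *
snap("top","t0"); snap("side","s0")
for n in("top","side"): print(cam(n))
print(bot.get_obs())
E
```

```text
(array([[422.19892362,   0.        , 313.70624559],
       [  0.        , 422.19892362, 199.20099013],
       [  0.        ,   0.        ,   1.        ]]), array([-0.02244578,  0.        ,  0.        ,  0.        ,  0.        ]), array([[-2.67099823e-02,  9.87746855e-01, -1.53761916e-01,
         4.02325680e-01],
       [-9.99643175e-01, -2.63435613e-02,  4.42035102e-03,
         2.01463910e-01],
       [ 3.15551346e-04,  1.53825118e-01,  9.88098038e-01,
         1.30763896e+00],
       [ 0.00000000e+00,  0.00000000e+00,  0.00000000e+00,
         1.00000000e+00]]))
(array([[448.30152699,   0.        , 320.9521727 ],
       [  0.        , 448.30152699, 200.97407604],
       [  0.        ,   0.        ,   1.        ]]), array([0.03034702, 0.        , 0.        , 0.        , 0.        ]), array([[ 0.99986585,  0.00256251, -0.01617742,  0.56205793],
       [-0.01542336,  0.47975608, -0.87726633, -0.77680402],
       [ 0.00551322,  0.87739816,  0.47973125,  0.61993923],
       [ 0.        ,  0.        ,  0.        ,  1.        ]]))
{'clock': 0.1, 'joint_pos': array([-1.22799070e+00,  2.41326297e-01,  3.84389799e-03,  1.33519972e+00,
        1.23141480e-05,  1.57079125e+00]), 'joint_vel': array([ 6.41749710e-05, -9.27924843e-04,  2.88704387e-03, -1.35179689e-03,
        5.86118746e-05, -5.90310740e-05]), 'tau': array([ 3.81220498e-04, -3.73138225e+01,  2.53010005e+01,  1.08465119e-02,
        4.90896446e-05,  1.09008738e-05]), 'eef_pos': array([ 0.16787636, -0.47036686,  0.2305019 ]), 'tool_rot': array([ 9.85345596e-01,  1.70567195e-01, -1.54755278e-04, -9.30127762e-04]), 'ft_force': array([-0.36898307, -0.12998432, -0.82899664]), 'ft_torque': array([ 0.00532928,  0.00042925, -0.04467076]), 'grasp_force': 0.0, 'grip_width': 0.08563553055828146}
```

View pics/t0.png

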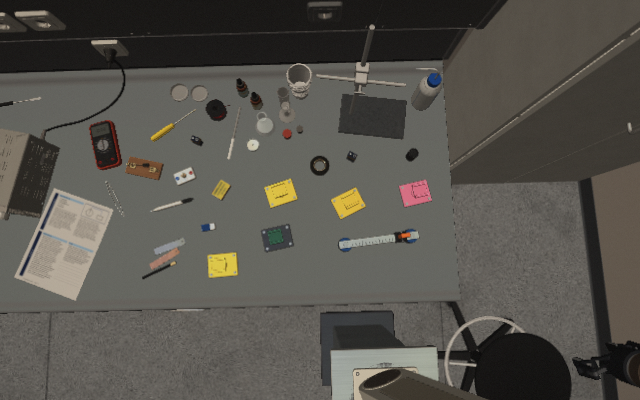

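View pics/s0.png

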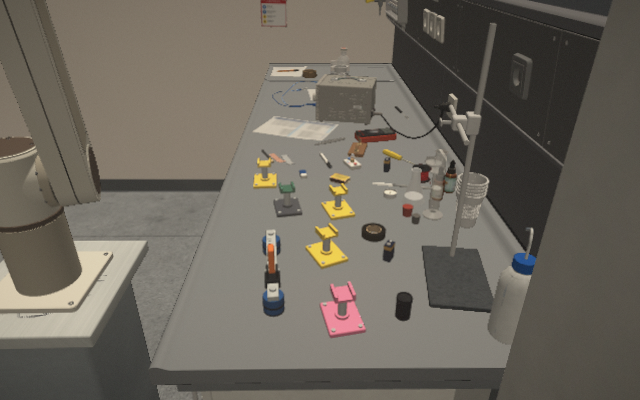

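Top view: the beam lies at about (378,240), with its orange tab and black clip near (404,236), towards the right end. Stand lookalikes are yellow at (223,264), (281,193) and (348,203), and pink at (415,193). The one with the dark base and green top, at (277,237), is the one described. I'll check both in a close crop and measure them.

```bash
cat > m.py <<'E'
from h import *
def blobs(im,lo,hi,roi,amin=4):
    h=cv2.cvtColor(im,cv2.COLOR_RGB2HSV); m=cv2.inRange(h,lo,hi); k=np.zeros_like(m); x0,y0,x1,y1=roi; k[y0:y1,x0:x1]=1
    n,l,s,c=cv2.connectedComponentsWithStats(m*k)
    return [(int(s[i,4]),*np.round(c[i],1),*s[i,:4]) for i in range(1,n) if s[i,4]>=amin], l
ORG=((4,150,120),(16,255,255)); BLU=((98,110,50),(122,255,255)); GRN=((60,60,30),(95,255,255))
E
python3 - <<'E'
from m import *
t=cv2.imread("pics/t0.png")[:,:,::-1].copy(); s=cv2.imread("pics/s0.png")[:,:,::-1].copy()
for n,im,r,g in(("top",t,(325,215,440,262),(255,220,300,256)),("side",s,(250,220,300,315),(270,175,305,218))):
    for nm,c,roi in(("org",ORG,r),("blu",BLU,r),("grn",GRN,g)):
        print(n,nm,blobs(im,*c,roi)[0])
a=cv2.resize(t[210:265,250:430],None,fx=4.4,fy=4.4,interpolation=2)[:,:792]
b=cv2.resize(s[170:320,225:385],None,fx=2.2,fy=2.2,interpolation=2)
o=np.zeros((a.shape[0]+b.shape[0],792,3),np.uint8);o[:a.shape[0],:a.shape[1]]=a;o[a.shape[0]:,:b.shape[1]]=b
cv2.imwrite("pics/c0.png",o[:600,:,::-1])
E
```

```text
top org [(38, np.float64(404.9), np.float64(234.7), np.int32(401), np.int32(233), np.int32(9), np.int32(5))]
top blu [(15, np.float64(409.8), np.float64(230.1), np.int32(406), np.int32(229), np.int32(9), np.int32(3)), (16, np.float64(344.0), np.float64(238.9), np.int32(340), np.int32(238), np.int32(9), np.int32(3)), (24, np.float64(411.4), np.float64(240.3), np.int32(407), np.int32(239), np.int32(10), np.int32(4)), (22, np.float64(345.7), np.float64(249.0), np.int32(341), np.int32(248), np.int32(10), np.int32(3))]
top grn [(190, np.float64(275.1), np.float64(236.3), np.int32(267), np.int32(229), np.int32(17), np.int32(16))]
side org [(140, np.float64(270.8), np.float64(257.7), np.int32(268), np.int32(244), np.int32(7), np.int32(29))]
side blu [(15, np.float64(264.1), np.float64(239.3), np.int32(263), np.int32(237), np.int32(3), np.int32(6)), (11, np.float64(277.3), np.float64(238.3), np.int32(276), np.int32(236), np.int32(3), np.int32(6)), (28, np.float64(265.0), np.float64(295.9), np.int32(263), np.int32(291), np.int32(4), np.int32(10)), (25, np.float64(280.5), np.float64(294.4), np.int32(279), np.int32(290), np.int32(4), np.int32(10))]
side grn [(4, np.float64(292.5), np.float64(184.5), np.int32(292), np.int32(183), np.int32(2), np.int32(4)), (47, np.float64(286.3), np.float64(187.9), np.int32(281), np.int32(186), np.int32(11), np.int32(5))]
```

View pics/c0.png

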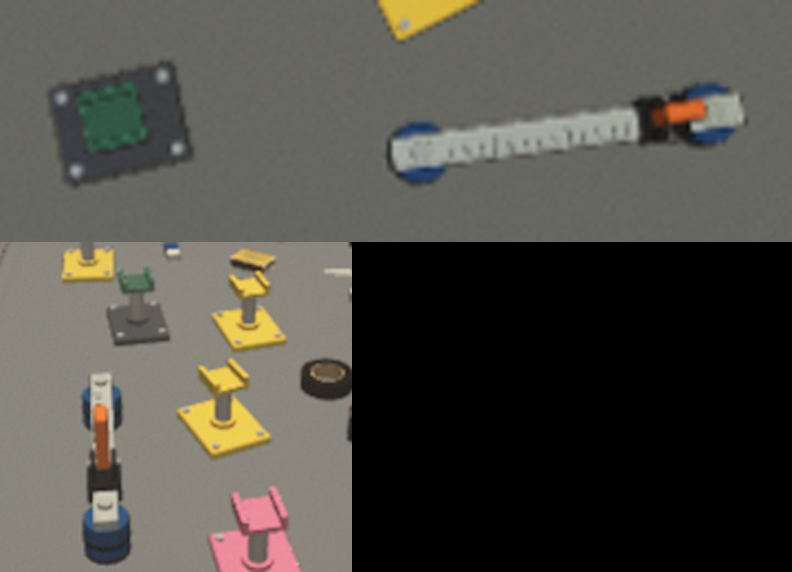

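The crop confirms it: dark base and green fork at (275,236), slot running roughly left-right. The beam's tab appears to lean towards the right end. Next are the beam frame, the tab lean and the stand yaw.

```bash
python3 - <<'E'
from m import *
t=cv2.imread("pics/t0.png")[:,:,::-1].copy(); s=cv2.imread("pics/s0.png")[:,:,::-1].copy()
B=plane("top",[(410.6,235.2)],.037)[0];A=plane("top",[(344.9,244)],.037)[0]
print("cans",A,B,np.linalg.norm(A-B))
B2=plane("side",[(272.7,295.2)],.025)[0];A2=plane("side",[(270.7,238.8)],.025)[0];print("side cans",A2,B2)
ex=(A-B);ex/=np.linalg.norm(ex);ex[2]=0;n=np.array([-ex[1],ex[0],0]);M=(A+B)/2;print("yaw",np.degrees(np.arctan2(ex[1],ex[0])),M)
for nm,im,roi in(("top",t,(395,225,420,245)),("side",s,(262,240,282,280))):
    h=cv2.cvtColor(im,cv2.COLOR_RGB2HSV);m=cv2.inRange(h,*ORG);m[:roi[1]]=0;m[roi[3]:]=0;m[:,:roi[0]]=0;m[:,roi[2]:]=0
    ys,xs=np.nonzero(m);o,d=ray(nm,np.c_[xs,ys]);k=((M-o)@n)/(d@n);P=o+d*k[:,None]
    X=(P-M)@ex;Z=P[:,2]
    if nm=="side":
        for y in range(ys.min(),ys.max()+1,3): q=ys==y; print(nm,y,xs[q].mean(),X[q].mean().round(4),Z[q].mean().round(4))
    else:
        for x in range(xs.min(),xs.max()+1): 
            q=xs==x; print(nm,x,[ (plane("top",[(x,ys[q].mean())],z)[0]-M)@ex for z in(.08,.126)])
# black clip in side: dark pixels
h=cv2.cvtColor(s,cv2.COLOR_RGB2HSV)[:,:,2]; print([ (y,int(h[y,268:278].mean())) for y in range(262,294,2)])
# fork
_,l=blobs(t,*GRN,(255,220,300,256)); c,_=cv2.findContours((l>0).astype(np.uint8),0,2); r=cv2.minAreaRect(max(c,key=cv2.contourArea));print(r)
P=plane("top",cv2.boxPoints(r),.072);print(P,P.mean(0))
h=cv2.cvtColor(t,cv2.COLOR_RGB2HSV);m=(h[:,:,2]<75).astype(np.uint8);k=np.zeros_like(m);k[220:256,256:300]=1;m*=k
c,_=cv2.findContours(m,0,2);r=cv2.minAreaRect(max(c,key=cv2.contourArea));P=plane("top",cv2.boxPoints(r),.006);print(r,P,P.mean(0),np.linalg.norm(np.diff(P,axis=0),axis=1))
for a,b in((P[0],P[1]),(P[1],P[2])): print(np.linalg.norm(a-b),np.degrees(np.arctan2(*(b-a)[[1,0]])))
gs=[(286.5,187)];print("side fork",plane("side",gs,.07))
E
```

```text
cans [0.4617077 0.1059393 0.037    ] [ 0.48265033 -0.09285228  0.037     ] 0.19989168605997826
side cans [0.45897115 0.12315421 0.025     ] [ 0.47986068 -0.07994169  0.025     ]
yaw 96.01391083930497 [0.47217902 0.00654351 0.037     ]
top 401 [np.float64(-0.062117730395045784), np.float64(-0.05225240307655835)]
top 402 [np.float64(-0.06500586534385112), np.float64(-0.05503231874247201)]
top 403 [np.float64(-0.0678941927702442), np.float64(-0.05781241967378049)]
top 404 [np.float64(-0.07078271488778297), np.float64(-0.06059270800109897)]
top 405 [np.float64(-0.07390900927747812), np.float64(-0.06360185920221113)]
top 406 [np.float64(-0.07679844655864265), np.float64(-0.06638302840169981)]
top 407 [np.float64(-0.07968808529764629), np.float64(-0.06916439151034195)]
top 408 [np.float64(-0.08257792771485771), np.float64(-0.07194595066530832)]
top 409 [np.float64(-0.08546797603220012), np.float64(-0.074727708005266)]
side 244 270.0 -0.1418 0.1847
side 247 270.0 -0.1199 0.1634
side 250 270.5 0.0049 0.0705
side 253 270.5 -0.1229 0.1525
side 256 271.0 -0.0154 0.0693
side 259 271.0 -0.0559 0.
[... 332 characters left out ...]
236.35296630859375), (13.824528694152832, 13.581995010375977), 75.96376037597656)
[[0.50319026 0.3357173  0.072     ]
 [0.51183345 0.29699129 0.072     ]
 [0.47238276 0.28778763 0.072     ]
 [0.46382216 0.3263385  0.072     ]] [0.48780716 0.31170868 0.072     ]
((277.0823669433594, 237.87054443359375), (23.21156120300293, 29.068683624267578), 77.47119140625) [[0.51404281 0.36274353 0.006     ]
 [0.53125242 0.27481529 0.006     ]
 [0.46110089 0.26061471 0.006     ]
 [0.44416863 0.3478656  0.006     ]] [0.48764119 0.31150978 0.006     ] [0.08959658 0.07157439 0.08887868]
0.08959657590639636 -78.9258732333491
0.07157438600415733 -168.55640544711957
side fork [[0.48849949 0.30823413 0.07      ]]
```

```bash
python3 - <<'E'
from m import *
M=np.array([.4722,.0065,0]);a=np.radians(96);ex=np.array([np.cos(a),np.sin(a),0]);z=np.array([0,0,1.])
# clip far edges: side row 283 near face at bar top z~.05 ; top view bar visibly black from col ~394
print("near clip edge x", (plane("side",[(272.5,283)],.052)[0]-M)@ex, "far edge", (plane("top",[(395,238)],.06)[0]-M)@ex)
for th in(-.4,-.2,0,.2,.4):
    dz=np.array([np.sin(th),np.cos(th)]);dx=np.array([np.cos(th),-np.sin(th)])
    P=[]
    for u,h in((-13,.009),(13,.009),(-13,.056),(13,.056)):
        q=np.array([-.06,.07])+dx*u/1000+dz*h; P.append(M+ex*q[0]+z*q[1])
    print(th,proj("top",P).round(0).tolist(),proj("side",P).round(0).tolist())
E
```

```text
near clip edge x -0.0822342938340186 far edge -0.04734011191230121
-0.4 [[405.0, 235.0], [398.0, 236.0], [415.0, 234.0], [407.0, 234.0]] [[272.0, 272.0], [272.0, 261.0], [271.0, 260.0], [271.0, 248.0]]
-0.2 [[405.0, 235.0], [397.0, 236.0], [412.0, 234.0], [403.0, 235.0]] [[272.0, 271.0], [272.0, 261.0], [271.0, 254.0], [271.0, 244.0]]
0 [[405.0, 235.0], [396.0, 237.0], [408.0, 234.0], [399.0, 235.0]] [[272.0, 269.0], [272.0, 261.0], [271.0, 249.0], [271.0, 242.0]]
0.2 [[404.0, 235.0], [395.0, 237.0], [404.0, 235.0], [395.0, 236.0]] [[272.0, 267.0], [272.0, 262.0], [271.0, 245.0], [271.0, 240.0]]
0.4 [[404.0, 236.0], [395.0, 237.0], [400.0, 235.0], [391.0, 237.0]] [[272.0, 266.0], [272.0, 263.0], [271.0, 242.0], [271.0, 240.0]]
```

Tab upright, clip at x ≈ -0.064. The tab is at about (0.479, -0.057), the beam yaw is 96°, and the stand is at (0.488, 0.312) with its slot at 101°. Approaching above the tab.

step_arm(targets="1 0.48 0.64 0 0 0 1; 1 0.48 0.64 0 0 0 1; 1 0.48 0.64 0 0 0 1; 1 0.48 0.64 0 0 0 1; 1 0.48 0.64 0 0 0 1; 1 0.48 0.64 0 0 0 1; 1 0.48 0.64 0 0 0 1; 1 0.48 0.64 0 0 0 1; 1 0.48 0.64 0 0 0 1; 1 0.48 0.64 0 0 0 1")

```text
clock: 0.93
eef_pos: [0.4095, -0.1478, 0.2311]
tool_rot: [0.844, 0.536, 0.0, -0.0]
ft_force: [-0.1, -0.8, -0.9]
grip_width: 0.0854
grasp_force: 0.0
```

step_arm(targets="0.2 0.142 0.188 0 0 0 0.7; 0.2 0.142 0.188 0 0 0 0.7; 0.2 0.142 0.188 0 0 0 0.7; 0.2 0.142 0.188 0 0 0 0.7; 0.2 0.142 0.188 0 0 0 0.7; 0.2 0.142 0.188 0 0 0 0.7; 0.2 0.142 0.188 0 0 0 0.7")

```text
clock: 1.52
eef_pos: [0.4788, -0.0567, 0.2308]
tool_rot: [0.669, 0.744, -0.0, -0.0]
ft_force: [-0.1, -0.0, -0.7]
grip_width: 0.0511
grasp_force: 0.0
```

```bash
python3 - <<'E'
from m import *
from scipy.spatial.transform import Rotation as R
o=bot.get_obs();print(o["eef_pos"],R.from_quat(o["tool_rot"]).as_matrix().round(3),o["grip_width"],o["ft_force"],o["clock"])
s=snap("side","s1"); cv2.imwrite("pics/c1.png",cv2.resize(s[170:320,200:360],None,fx=3.5,fy=3.5)[:,:,::-1])
E
```

```text
[ 0.47875678 -0.05668985  0.23082762] [[-0.106  0.994 -0.001]
 [ 0.994  0.106  0.   ]
 [ 0.    -0.001 -1.   ]] 0.0511402176635835 [-0.12008826 -0.01620548 -0.66049702] 1.5167
```

View pics/c1.png

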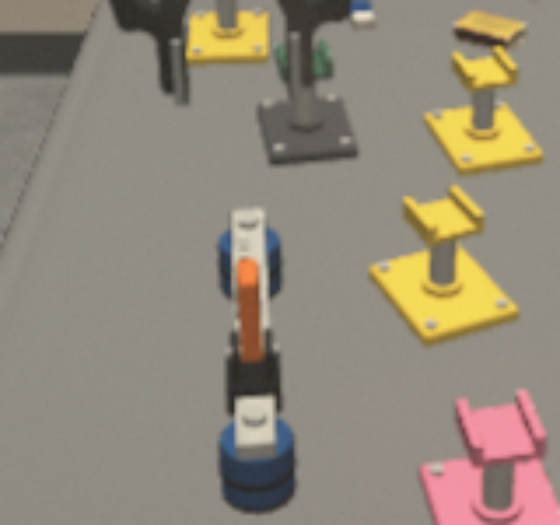

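The fingers straddle the tab: pads at crop x of about 178 and 295, tab at 248. Descending and closing.

step_arm(targets="0.2 0 0 -0.16 0 0 0; 0.2 0 0 -0.2 0 0 0; 0.2 0 0 -0.25 0 0 0; 0.2 0 0 -0.284 0 0 0; 0.2 0 0 -0.284 0 0 0; -1 0 0 -0.284 0 0 0; -1 0 0 -0.284 0 0 0; -1 0 0 -0.284 0 0 0; -1 0 0 -0.284 0 0 0; -1 0 0 -0.284 0 0 0")

```text
clock: 2.4
eef_pos: [0.4793, -0.0575, 0.0914]
tool_rot: [0.668, 0.744, 0.0, 0.001]
ft_force: [-4.1, -0.6, 5.4]
grip_width: 0.0114
grasp_force: 60.1
```

step_arm(targets="-1 0 0 0 0 0 0; -1 0 0 0 0 0 0; -1 0 0 0 0 0 0; -1 0 0 0 0 0 0")

```text
clock: 2.73
eef_pos: [0.4793, -0.0575, 0.0914]
tool_rot: [0.668, 0.744, -0.0, 0.001]
ft_force: [-3.7, -1.8, 5.0]
grip_width: 0.0108
grasp_force: 60.0
```

```bash
python3 - <<'E'
from m import *
o=bot.get_obs();print(o["eef_pos"],o["grip_width"],o["ft_force"],o["ft_torque"],o["grasp_force"])
E
```

```text
[ 0.47926306 -0.05750507  0.0913786 ] 0.010801545793722453 [-3.6782105  -1.82221214  4.9897486 ] [-0.29245662  0.91216496 -0.09147012] 60.02250015735626
```

Gripped. I'll slide the clip along the bar to about the middle and test from there.

step_arm(targets="-1 -0.0017 0.016 0 0 0 0; -1 -0.0033 0.032 0 0 0 0; -1 -0.005 0.048 0 0 0 0; -1 -0.0067 0.064 0 0 0 0; -1 -0.0083 0.079 0 0 0 0; -1 -0.01 0.095 0 0 0 0; -1 -0.0117 0.111 0 0 0 0; -1 -0.0133 0.127 0 0 0 0; -1 -0.0133 0.127 0 0 0 0; -1 -0.0133 0.127 0 0 0 0")

```text
clock: 3.57
eef_pos: [0.4726, 0.0068, 0.0914]
tool_rot: [0.668, 0.744, 0.0, 0.001]
ft_force: [-3.3, 0.8, 6.3]
grip_width: 0.0111
grasp_force: 60.2
```

```bash
cat > b.py <<'E'
from m import *
# beam from blue cans, top view
def side_of(im,roi,n,z):
    b,_=blobs(im,*BLU,roi); return [tuple(float(v) for v in q[:3]) for q in b]
import sys
t=snap("top",sys.argv[1]+"t");s=snap("side",sys.argv[1]+"s")
print(side_of(t,(320,210,440,262),"top",0));print(side_of(s,(240,200,310,330),"side",0))
o=bot.get_obs();print(o["clock"],o["eef_pos"],o["ft_force"],o["ft_torque"],o["grip_width"])
E
python3 b.py a
```

```text
[(15.0, 344.1, 238.8), (22.0, 345.5, 249.0)]
[(26.0, 265.0, 295.6), (21.0, 280.8, 295.0)]
3.6667 [0.47257266 0.00672803 0.09136835] [-3.99452784  0.53416561  6.0316659 ] [ 0.03174637  0.96613865 -0.07886373] 0.010957410434407587
```

The beam stayed put while the clip moved to about 0. Lifting to test.

step_arm(targets="-1 0 0 0.01 0 0 0; -1 0 0 0.02 0 0 0; -1 0 0 0.03 0 0 0; -1 0 0 0.04 0 0 0; -1 0 0 0.06 0 0 0; -1 0 0 0.08 0 0 0; -1 0 0 0.1 0 0 0; -1 0 0 0.12 0 0 0; -1 0 0 0.14 0 0 0; -1 0 0 0.14 0 0 0")

```text
clock: 4.5
eef_pos: [0.4738, 0.0064, 0.1614]
tool_rot: [0.668, 0.744, 0.001, 0.002]
ft_force: [0.8, 0.6, -5.4]
grip_width: 0.0112
grasp_force: 58.8
```

step_arm(targets="-1 0 0 0 0 0 0; -1 0 0 0 0 0 0; -1 0 0 0 0 0 0; -1 0 0 0 0 0 0; -1 0 0 0 0 0 0; -1 0 0 0 0 0 0; -1 0 0 0 0 0 0; -1 0 0 0 0 0 0")

```text
clock: 5.17
eef_pos: [0.4724, 0.0066, 0.1592]
tool_rot: [0.668, 0.744, -0.0, -0.0]
ft_force: [-0.1, -0.2, -5.0]
grip_width: 0.0112
grasp_force: 58.6
```

```bash
python3 b.py l1; python3 - <<'E'
import cv2,numpy as np
a=cv2.resize(cv2.imread("pics/l1t.png")[200:270,320:440],None,fx=4,fy=4);b=cv2.resize(cv2.imread("pics/l1s.png")[190:320,220:330],None,fx=2.3,fy=2.3)
o=np.zeros((590,600,3),np.uint8);o[:280,:480]=a;o[285:285+b.shape[0],:b.shape[1]]=b[:305];cv2.imwrite("pics/c2.png",o)
E
```

```text
[(16.0, 353.0, 237.0), (23.0, 354.6, 247.6)]
[(13.0, 262.8, 251.1), (38.0, 274.1, 252.3)]
5.2667 [0.47241715 0.00659518 0.15927981] [ 0.41542506  0.93088904 -5.95720037] [-0.02859849 -0.02491256  0.04831631] 0.011352503818450673
```

View pics/c2.png

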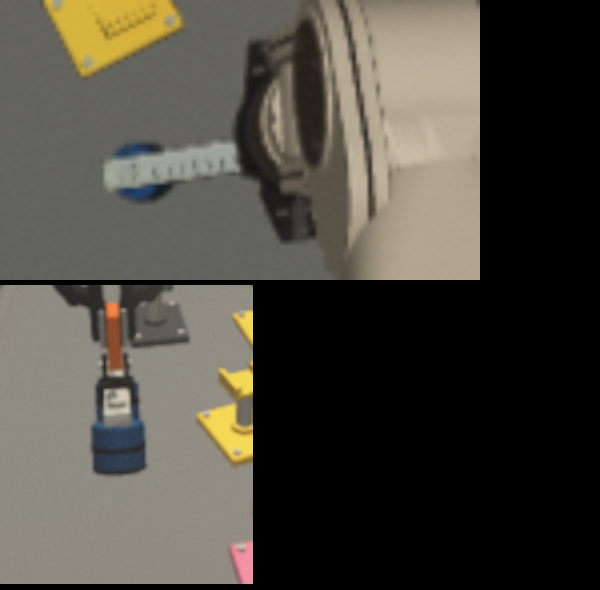

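Far end (can_a, +x) low, near end raised. I'll fit the tilt from the projected can rims.

```bash
cat > tilt.py <<'E'
from m import *
import sys
# args: tcp x y z(world), yaw deg
x,y,zt,yaw=map(float,sys.argv[1:5]); d0=float(sys.argv[5]) # clip pos m
a=np.radians(yaw);ex=np.array([np.cos(a),np.sin(a),0]);n=np.array([-ex[1],ex[0],0]);z=np.array([0,0,1.])
pv=np.array([x,y,zt-.0914+.070])
for th in np.arange(-.4,.41,.1):   # +: +x end low
    bx=ex*np.cos(th)-z*np.sin(th); bz=z*np.cos(th)+ex*np.sin(th)
    f=lambda X,Y,Z: pv+bx*(X-d0)+n*Y+bz*(Z-.07)
    t=proj("top",[f(.1,.0165,.037),f(.1,-.0165,.037),f(.12,0,.05)]);s=proj("side",[f(-.1,.018,.03),f(-.1,-.018,.03),f(-.12,0,.05),f(-.115,0,0)])
    print(round(th,2),"top canA rim",t.round(1).tolist(),"side canB",s.round(1).tolist())
E
python3 tilt.py .4724 .0066 .1593 96 0
python3 - <<'E'
from m import *
t=cv2.imread("pics/l1t.png");g=cv2.cvtColor(t,cv2.COLOR_BGR2GRAY);print(g[243,340:360])
s=cv2.imread("pics/l1s.png");g=cv2.cvtColor(s,cv2.COLOR_BGR2GRAY);print("rows",[(r,int(g[r,268:273].mean())) for r in range(228,282,1)])
E
```

```text
-0.4 top canA rim [[346.9, 248.2], [345.1, 236.2], [341.6, 242.5]] side canB [[263.4, 277.7], [281.7, 276.4], [272.6, 281.2], [273.3, 291.0]]
-0.3 top canA rim [[346.4, 248.4], [344.7, 236.5], [340.5, 242.8]] side canB [[263.2, 276.8], [281.7, 275.4], [272.5, 278.8], [273.3, 291.2]]
-0.2 top canA rim [[346.4, 248.5], [344.7, 236.7], [339.9, 243.1]] side canB [[262.9, 275.2], [281.7, 273.9], [272.3, 275.7], [273.2, 290.6]]
-0.1 top canA rim [[346.7, 248.5], [345.1, 236.9], [339.7, 243.3]] side canB [[262.7, 273.1], [281.6, 271.8], [272.0, 272.0], [273.1, 289.3]]
-0.0 top canA rim [[347.4, 248.5], [345.8, 237.0], [339.9, 243.4]] side canB [[262.4, 270.4], [281.5, 269.1], [271.8, 267.6], [272.9, 287.3]]
0.1 top canA rim [[348.5, 248.5], [346.8, 237.0], [340.6, 243.5]] side canB [[262.1, 267.2], [281.4, 265.8], [271.5, 262.7], [272.7, 284.6]]
0.2 top canA rim [[349.9, 248.4], [348.2, 237.0], [341.6, 243.6]] side canB [[261.8, 263.4], [281.3, 262.1], [271.2, 257.3], [272.5, 281.1]]
0.3 top canA rim [[351.5, 248.3], [349.9, 237.0], [343.0, 243.5]] side canB [[261.5, 259.2], [281.1, 257.8],
[... 183 characters left out ...]
100 100  98  96 161 168 163 156 152 154 151 141 142 160 164 163
 115 145]
rows [(228, 179), (229, 138), (230, 63), (231, 43), (232, 44), (233, 42), (234, 62), (235, 136), (236, 167), (237, 154), (238, 158), (239, 180), (240, 184), (241, 152), (242, 114), (243, 149), (244, 187), (245, 188), (246, 158), (247, 136), (248, 130), (249, 124), (250, 118), (251, 99), (252, 75), (253, 65), (254, 62), (255, 61), (256, 61), (257, 63), (258, 61), (259, 61), (260, 60), (261, 52), (262, 41), (263, 51), (264, 58), (265, 61), (266, 61), (267, 60), (268, 61), (269, 60), (270, 56), (271, 46), (272, 83), (273, 126), (274, 140), (275, 140), (276, 140), (277, 140), (278, 140), (279, 140), (280, 140), (281, 140)]
```

The tilt is at the stop (0.4), so the balance point is between +18 and +35 mm. Setting down and sliding +27 mm.

step_arm(targets="-1 0 0 -0.03 0 0 0; -1 0 0 -0.06 0 0 0; -1 0 0 -0.08 0 0 0; -1 0 0 -0.1 0 0 0; -1 0 0 -0.11 0 0 0; -1 0 0 -0.12 0 0 0; -1 0 0 -0.13 0 0 0; -1 0 0 -0.14 0 0 0; -1 0 0 -0.14 0 0 0; -1 0 0 -0.14 0 0 0")

```text
clock: 6.1
eef_pos: [0.4731, 0.0066, 0.0913]
tool_rot: [0.668, 0.744, 0.001, 0.001]
ft_force: [-3.3, -2.4, 10.0]
grip_width: 0.0112
grasp_force: 61.2
```

```bash
python3 b.py d1
```

```text
[(13.0, 351.7, 237.5), (22.0, 352.5, 247.9)]
[(9.0, 264.2, 245.3), (10.0, 278.1, 244.3), (32.0, 265.8, 303.4), (25.0, 281.9, 302.6), (5.0, 276.0, 309.0)]
6.2 [0.47302241 0.00656698 0.09132378] [-3.16292058 -1.96921799  9.63059841] [-0.57267423  0.95100015 -0.00100151] 0.011526139354911934
```

step_arm(targets="-1 -0.001 0.01 0 0 0 0; -1 -0.002 0.02 0 0 0 0; -1 -0.003 0.03 0 0 0 0; -1 -0.004 0.04 0 0 0 0; -1 -0.0055 0.053 0 0 0 0; -1 -0.0055 0.053 0 0 0 0; -1 -0.0055 0.053 0 0 0 0")

```text
clock: 6.78
eef_pos: [0.4701, 0.0338, 0.0913]
tool_rot: [0.668, 0.744, 0.001, 0.0]
ft_force: [-3.2, -1.3, 9.3]
grip_width: 0.0114
grasp_force: 61.1
```

```bash
python3 b.py d2
```

```text
[(13.0, 351.7, 237.5), (22.0, 352.5, 247.9)]
[(31.0, 265.8, 303.3), (24.0, 281.8, 302.5), (5.0, 276.0, 309.0)]
6.8833 [0.47014753 0.03371238 0.09133072] [-3.5377026  -1.23018012 10.38315306] [-0.28756075  0.93463008 -0.05272259] 0.010892415784628106
```

```bash
python3 - <<'E'
from m import *
def f(A,n,z): return plane(n,[A],z)[0]
# calibrate side can_b against start: start (272.75,295.2)->B0 ; now (273.8,302.9)
B0=f((272.75,295.2),"side",.025);B1=f((273.8,302.9),"side",.025)
A0=f((344.9,244),"top",.037);A1=f((352.1,242.7),"top",.037)
print(B1-B0,A1-A0)
M=np.array([.4722,.0065,0])+((B1-B0)+(A1-A0))/2; ex=(A1-A0)-(B1-B0)+np.array([-.0209,.1988,0]);ex/=np.linalg.norm(ex);print(M,np.degrees(np.arctan2(ex[1],ex[0])))
print("clip",(np.array([.4701,.0337,0])-M)@ex)
E
```

```text
[ 0.00383955 -0.02258987  0.        ] [ 0.00329598 -0.0217383   0.        ]
[ 0.47576776 -0.01566408  0.        ] 96.13034773405408
clip 0.049687060548145645
```

During set-down the bar slipped through the clip, which is now at about +50 mm. Moving it back to about +26 and retesting.

step_arm(targets="-1 0.001 -0.01 0 0 0 0; -1 0.002 -0.02 0 0 0 0; -1 0.003 -0.03 0 0 0 0; -1 0.004 -0.04 0 0 0 0; -1 0.005 -0.048 0 0 0 0; -1 0.005 -0.048 0 0 0 0; -1 0.005 -0.048 0 0 0 0")

```text
clock: 7.47
eef_pos: [0.4726, 0.0102, 0.0913]
tool_rot: [0.668, 0.744, 0.002, -0.0]
ft_force: [-3.6, 0.7, 9.4]
grip_width: 0.0112
grasp_force: 61.1
```

```bash
python3 b.py d3
```

```text
[(12.0, 351.4, 237.6), (22.0, 352.5, 247.9)]
[(10.0, 264.2, 245.0), (10.0, 278.1, 244.3), (31.0, 265.8, 303.3), (25.0, 281.8, 302.3), (4.0, 276.5, 309.0)]
7.5667 [0.47261735 0.01016942 0.09131623] [-4.50058609  0.30338627  9.84479989] [ 0.1615661   1.01041491 -0.01770557] 0.011428350782071625
```

step_arm(targets="-1 0 0 0.01 0 0 0; -1 0 0 0.02 0 0 0; -1 0 0 0.03 0 0 0; -1 0 0 0.04 0 0 0; -1 0 0 0.05 0 0 0; -1 0 0 0.06 0 0 0; -1 0 0 0.08 0 0 0; -1 0 0 0.1 0 0 0; -1 0 0 0.12 0 0 0; -1 0 0 0.14 0 0 0")

```text
clock: 8.4
eef_pos: [0.472, 0.0091, 0.1599]
tool_rot: [0.668, 0.744, -0.0, -0.0]
ft_force: [-0.2, 0.2, -6.0]
grip_width: 0.0113
grasp_force: 58.8
```

step_arm(targets="-1 0 0 0 0 0 0; -1 0 0 0 0 0 0; -1 0 0 0 0 0 0; -1 0 0 0 0 0 0; -1 0 0 0 0 0 0; -1 0 0 0 0 0 0; -1 0 0 0 0 0 0; -1 0 0 0 0 0 0; -1 0 0 0 0 0 0; -1 0 0 0 0 0 0")

```text
clock: 9.23
eef_pos: [0.4721, 0.0091, 0.1593]
tool_rot: [0.668, 0.744, -0.0, -0.0]
ft_force: [-0.5, -0.8, -5.0]
grip_width: 0.0113
grasp_force: 58.7
```

```bash
python3 b.py l2; python3 tilt.py .473 .0095 .1593 96.1 .026;python3 - <<'E'
from m import *
s=cv2.imread("pics/l2s.png");g=cv2.cvtColor(s,cv2.COLOR_BGR2GRAY);print("rows",[(r,int(g[r,268:273].mean())) for r in range(228,320,1)])
t=cv2.imread("pics/l2t.png");g=cv2.cvtColor(t,cv2.COLOR_BGR2GRAY);print(g[243,335:365])
E
```

```text
[(17.0, 355.8, 236.1), (24.0, 356.8, 246.8)]
[(23.0, 280.2, 268.6), (23.0, 262.9, 269.4), (9.0, 271.0, 274.0)]
9.3333 [0.47219459 0.00909819 0.15933197] [-0.18150921  1.16735222 -6.04441338] [ 0.04010275 -0.02639793 -0.00307461] 0.011202111399002304
-0.4 top canA rim [[354.1, 247.1], [352.4, 235.2], [349.1, 241.4]] side canB [[264.3, 288.7], [282.9, 287.3], [273.8, 292.5], [274.4, 302.0]]
-0.3 top canA rim [[354.0, 247.1], [352.3, 235.4], [348.3, 241.6]] side canB [[264.0, 287.1], [282.9, 285.7], [273.6, 289.5], [274.3, 301.6]]
-0.2 top canA rim [[354.2, 247.2], [352.5, 235.5], [347.9, 241.8]] side canB [[263.8, 284.8], [282.9, 283.4], [273.3, 285.6], [274.2, 300.4]]
-0.1 top canA rim [[354.7, 247.2], [353.0, 235.6], [347.8, 242.0]] side canB [[263.4, 281.8], [282.8, 280.4], [273.0, 280.9], [274.1, 298.4]]
-0.0 top canA rim [[355.5, 247.2], [353.8, 235.6], [348.1, 242.1]] side canB [[263.1, 278.1], [282.7, 276.7], [272.7, 275.4], [273.9, 295.4]]
0.1 top canA rim [[356.5, 247.1], [354.8, 235.6], [348.6, 242.2]] side canB [[262.7, 273.7], [282.5, 272.2], [272.4, 269.3], [273.6, 291.5]]
[... 929 characters left out ...]
0, 111), (271, 110), (272, 108), (273, 98), (274, 75), (275, 59), (276, 57), (277, 57), (278, 57), (279, 57), (280, 57), (281, 57), (282, 49), (283, 40), (284, 48), (285, 57), (286, 57), (287, 56), (288, 57), (289, 57), (290, 53), (291, 54), (292, 102), (293, 139), (294, 140), (295, 140), (296, 140), (297, 140), (298, 140), (299, 140), (300, 140), (301, 139), (302, 140), (303, 140), (304, 139), (305, 140), (306, 139), (307, 139), (308, 139), (309, 140), (310, 139), (311, 139), (312, 139), (313, 138), (314, 139), (315, 139), (316, 138), (317, 139), (318, 139), (319, 138)]
[ 99  99  98  98  99  99 100  99  98 100  99  99  99  96  89 157 166 167
 168 164 157 154 151 158 161 162 163 163 127 152]
```

Tilt is about +0.12 rad with the +x end low, so the clip needs about 5 mm more towards +x. Setting down, then measuring how far the beam slipped.

step_arm(targets="-1 0 0 -0.03 0 0 0; -1 0 0 -0.06 0 0 0; -1 0 0 -0.08 0 0 0; -1 0 0 -0.1 0 0 0; -1 0 0 -0.11 0 0 0; -1 0 0 -0.12 0 0 0; -1 0 0 -0.13 0 0 0; -1 0 0 -0.14 0 0 0; -1 0 0 -0.14 0 0 0; -1 0 0 -0.14 0 0 0")

```text
clock: 10.17
eef_pos: [0.4732, 0.0088, 0.0914]
tool_rot: [0.668, 0.744, 0.001, 0.001]
ft_force: [-3.4, -2.3, 6.7]
grip_width: 0.0111
grasp_force: 60.8
```

```bash
python3 b.py d4; python3 - <<'E'
from m import *
ex=np.array([-.1062,.9943])
def edge(n,f,col=None):
    im=cv2.cvtColor(cv2.imread(f"pics/{f}.png"),cv2.COLOR_BGR2GRAY).astype(float)
    return im
# can_b near-bottom edge in side image (plane z=0), bar near end lower edge (z=.05 top edge front): subpixel threshold 100
for f in("d3s","d4s"):
    g=edge("side",f);c=g[:,268:274].mean(1)
    r=[i+(100-c[i])/(c[i+1]-c[i]) for i in range(295,335) if c[i]<100<=c[i+1]]; print(f,r,plane("side",[(271,r[-1])],0)[0,:2]@ex)
for f in("d3t","d4t"):
    g=edge("top",f);c=g[241:245].mean(0);r=[i+(130-c[i])/(c[i+1]-c[i]) for i in range(338,362) if c[i]<130<=c[i+1]];print(f,r,plane("top",[(r[0],243)],.05)[0,:2]@ex)
E
```

```text
[(12.0, 351.5, 237.5), (22.0, 353.3, 247.6)]
[(10.0, 264.5, 245.5), (13.0, 278.2, 244.5), (29.0, 266.0, 304.0), (30.0, 282.1, 303.1), (6.0, 274.5, 310.0)]
10.2667 [0.47314743 0.00881136 0.09136281] [-3.30259321 -1.55159455  6.94836709] [-0.39260617  0.82770181  0.04094556] 0.010833031686183237
d3s [np.float64(324.0769230769231)] -0.18387202879033016
d4s [np.float64(324.7304964539007)] -0.18560516102441382
d3t [np.float64(346.0234375)] 0.053608348285866296
d4t [np.float64(346.805)] 0.05130879505917243
```

step_arm(targets="-1 -0.0004 0.004 0 0 0 0; -1 -0.0008 0.008 0 0 0 0; -1 -0.0008 0.008 0 0 0 0; -1 -0.0008 0.008 0 0 0 0")

```text
clock: 10.6
eef_pos: [0.4728, 0.0125, 0.0914]
tool_rot: [0.668, 0.744, 0.0, 0.002]
ft_force: [-2.8, -2.9, 7.5]
grip_width: 0.0114
grasp_force: 60.8
```

step_arm(targets="-1 0 0 0.01 0 0 0; -1 0 0 0.02 0 0 0; -1 0 0 0.03 0 0 0; -1 0 0 0.04 0 0 0; -1 0 0 0.05 0 0 0; -1 0 0 0.06 0 0 0; -1 0 0 0.08 0 0 0; -1 0 0 0.1 0 0 0; -1 0 0 0.12 0 0 0; -1 0 0 0.14 0 0 0")

```text
clock: 11.43
eef_pos: [0.4717, 0.0132, 0.1599]
tool_rot: [0.668, 0.744, -0.0, -0.0]
ft_force: [-0.4, 0.7, -6.4]
grip_width: 0.011
grasp_force: 58.8
```

step_arm(targets="-1 0 0 0 0 0 0; -1 0 0 0 0 0 0; -1 0 0 0 0 0 0; -1 0 0 0 0 0 0; -1 0 0 0 0 0 0; -1 0 0 0 0 0 0; -1 0 0 0 0 0 0; -1 0 0 0 0 0 0; -1 0 0 0 0 0 0; -1 0 0 0 0 0 0")

```text
clock: 12.27
eef_pos: [0.4718, 0.0131, 0.1593]
tool_rot: [0.668, 0.744, 0.0, -0.0]
ft_force: [-0.6, 0.2, -6.9]
grip_width: 0.0111
grasp_force: 58.7
```

```bash
python3 b.py l3; python3 tilt.py .4717 .0131 .1593 96.1 .031;python3 - <<'E'
from m import *
for f in("l2","l3"):
    s=cv2.imread(f"pics/{f}s.png");c=cv2.cvtColor(s,cv2.COLOR_BGR2GRAY)[:,268:273].astype(float).mean(1)
    print(f,"barEnd(138)",[round(i+(138-c[i])/(c[i+1]-c[i]),2) for i in range(255,300) if c[i]>=138>c[i+1]],"canbottom",[round(i+(100-c[i])/(c[i+1]-c[i]),2) for i in range(284,325) if c[i]<100<=c[i+1]])
    c=cv2.cvtColor(cv2.imread(f"pics/{f}t.png"),cv2.COLOR_BGR2GRAY).astype(float)[241:244].mean(0);print("top end",[round(i+(130-c[i])/(c[i+1]-c[i]),2) for i in range(335,362) if c[i]<130<=c[i+1]])
E
```

```text
[(16.0, 354.6, 236.1), (23.0, 355.6, 247.0)]
[(5.0, 262.4, 219.8), (6.0, 276.5, 219.2), (30.0, 263.7, 273.5), (27.0, 280.1, 272.6), (4.0, 271.5, 279.0)]
12.3667 [0.47176572 0.01307695 0.15930209] [-0.45954703 -0.31340678 -5.65178906] [-0.00395924 -0.02942263  0.00790924] 0.010875442882981375
-0.4 top canA rim [[354.4, 247.4], [352.7, 235.5], [349.4, 241.7]] side canB [[263.9, 289.8], [282.5, 288.4], [273.3, 293.7], [274.0, 303.1]]
-0.3 top canA rim [[354.4, 247.4], [352.7, 235.7], [348.7, 241.9]] side canB [[263.6, 288.1], [282.5, 286.7], [273.1, 290.5], [273.9, 302.6]]
-0.2 top canA rim [[354.7, 247.5], [353.0, 235.8], [348.3, 242.1]] side canB [[263.3, 285.7], [282.4, 284.2], [272.9, 286.5], [273.8, 301.3]]
-0.1 top canA rim [[355.2, 247.5], [353.5, 235.9], [348.3, 242.3]] side canB [[263.0, 282.5], [282.4, 281.1], [272.6, 281.6], [273.6, 299.0]]
-0.0 top canA rim [[356.0, 247.4], [354.3, 235.9], [348.6, 242.4]] side canB [[262.6, 278.6], [282.2, 277.1], [272.2, 275.9], [273.4, 295.9]]
0.1 top canA rim [[357.0, 247.4], [355.3, 235.9], [349.2, 242.4]] side canB [[262.2, 273.9], [282.1, 272.5], [271.9, 269.5], [273.1, 291.8]]
0.2 top canA rim [[358.3, 247.3], [356.6, 235.8], [350.0, 242.4]] side canB [[261.8, 268.6], [281.8, 267.2], [271.4, 262.4], [272.8, 286.7]]
0.3 top canA rim [[359.8, 247.1], [358.1, 235.7], [351.2, 242.4]] side canB [[261.4, 262.6], [281.6, 261.2], [271.0, 254.7], [272.5, 280.8]]
0.4 top canA rim [[361.4, 246.9], [359.7, 235.6], [352.7, 242.3]] side canB [[260.9, 256.1], [281.3, 254.7], [270.6, 246.6], [272.1, 274.1]]
l2 barEnd(138) [np.float64(261.58), np.float64(268.38)] canbottom [np.float64(291.95)]
top end [np.float64(349.51)]
l3 barEnd(138) [np.float64(266.45), np.float64(273.4)] canbottom [np.float64(295.45)]
top end [np.float64(348.8)]
```

```bash
cat > fit.py <<'E'
from m import *
from scipy.optimize import least_squares
def feats(f,lo,thr=(138,100,130)):
    c=cv2.cvtColor(cv2.imread(f"pics/{f}s.png"),cv2.COLOR_BGR2GRAY)[:,268:273].astype(float).mean(1)
    a=[i+(138-c[i])/(c[i+1]-c[i]) for i in range(lo,lo+50) if c[i]>=138>c[i+1]][-1]
    b=[i+(100-c[i])/(c[i+1]-c[i]) for i in range(lo+20,lo+75) if c[i]<100<=c[i+1]][-1]
    c=cv2.cvtColor(cv2.imread(f"pics/{f}t.png"),cv2.COLOR_BGR2GRAY).astype(float)[241:245].mean(0)
    t=[i+(130-c[i])/(c[i+1]-c[i]) for i in range(335,362) if c[i]<130<=c[i+1]][0]
    return np.array([a,b,t])
a=np.radians(96.1);ex=np.array([np.cos(a),np.sin(a),0]);z=np.array([0,0,1.])
def model(pv,c,th):
    bx=ex*np.cos(th)-z*np.sin(th);bz=z*np.cos(th)+ex*np.sin(th);g=lambda X,Z:pv+bx*(X-c)+bz*(Z-.07)
    s=proj("side",[g(-.12,.05),g(-.121,0)]);t=proj("top",[g(.12,.05)]);return np.array([s[0,1],s[1,1],t[0,0]])
d4=feats("d4",280);pv=np.array([.4731,.0088,.070])
r=least_squares(lambda p:model(pv,p[0],0)-d4,[.03]);off=d4-model(pv,r.x[0],0);print("d4 clip",r.x,"off",off)
for f,pv,lo in(("l2",[.4721,.0091,.138],255),("l3",[.4718,.0131,.138],255)):
    F=feats(f,lo);r=least_squares(lambda p:model(np.array(pv),*p)+off-F,[.03,0]);print(f,F,"clip,tilt",r.x,"res",r.fun)
E
python3 fit.py
```

```text
d4 clip [0.04848215] off [15.9806872  -9.51539368 -7.12591247]
l2 [268.37914692 291.95       349.5766129 ] clip,tilt [0.05006462 0.27080526] res [  9.86543746 -11.49558347   2.08192259]
l3 [273.39726027 295.44594595 348.80104712] clip,tilt [0.05416185 0.21475452] res [  9.3994961  -11.30952187   2.30667975]
```

```bash
sed -i 's/ if c\[i\]>=138>c\[i+1\]\]\[-1\]/ if c[i]>=138>c[i+1] and c[i+2:i+8].max()<130][-1]/; s/range(lo+20,lo+75)/range(lo+20,lo+75) if i>a+5 and 1/; s/if i>a+5 and 1 if/if i>a+5 and/; s/\[-1\]$/[-1]/' fit.py; sed -i 's/<=c\[i+1\]\]\[-1\]/<=c[i+1]][0]/' fit.py; python3 fit.py
```

```text
d4 clip [0.02584775] off [ 0.3990297  -0.7537486   0.41624376]
l2 [268.37914692 291.95       349.5766129 ] clip,tilt [0.02657198 0.12241949] res [ 0.06671255 -0.08821226  0.02320727]
l3 [273.39726027 295.44594595 348.80104712] clip,tilt [0.03008807 0.04000041] res [ 0.10528322 -0.15028215  0.04925849]
```

Tilt is now 0.04 rad (limit 0.08), consistent with the 1/43 slope. Raising and carrying over the stand, high enough for the cans to clear the fork.

step_arm(targets="-1 0 0 0.016 0 0 0; -1 0 0 0.035 0 0 0; -1 0 0 0.055 0 0 0; -1 0 0 0.075 0 0 0; -1 0 0 0.095 0 0 0; -1 0 0 0.115 0 0 0; -1 0 0 0.135 0 0 0; -1 0 0 0.152 0 0 0; -1 0 0 0.164 0 0 0; -1 0 0 0.164 0 0 0")

```text
clock: 13.2
eef_pos: [0.4728, 0.0131, 0.2434]
tool_rot: [0.668, 0.744, 0.001, 0.001]
ft_force: [1.7, -0.1, -6.4]
grip_width: 0.0113
grasp_force: 58.8
```

step_arm(targets="-1 0 0.008 0 0 0 0; -1 0.001 0.022 0 0 0 0; -1 0.003 0.042 0 0 0 0.01; -1 0.005 0.068 0 0 0 0.02; -1 0.007 0.098 0 0 0 0.03; -1 0.009 0.13 0 0 0 0.04; -1 0.011 0.162 0 0 0 0.05; -1 0.013 0.194 0 0 0 0.06; -1 0.015 0.226 0 0 0 0.07; -1 0.017 0.258 0 0 0 0.08")

```text
clock: 14.03
eef_pos: [0.4797, 0.1439, 0.2405]
tool_rot: [0.644, 0.765, -0.001, -0.001]
ft_force: [0.7, 0.4, -6.0]
grip_width: 0.0114
grasp_force: 58.8
```

step_arm(targets="-1 0.002 0.032 0 0 0 0.01; -1 0.004 0.064 0 0 0 0.02; -1 0.006 0.096 0 0 0 0.03; -1 0.008 0.13 0 0 0 0.034; -1 0.01 0.162 0 0 0 0.034; -1 0.012 0.194 0 0 0 0.034; -1 0.013 0.224 0 0 0 0.034; -1 0.014 0.25 0 0 0 0.034; -1 0.015 0.272 0 0 0 0.034; -1 0.015 0.29 0 0 0 0.034")

```text
clock: 14.87
eef_pos: [0.4875, 0.2885, 0.2409]
tool_rot: [0.634, 0.773, -0.0, -0.0]
ft_force: [0.6, 0.5, -6.1]
grip_width: 0.0111
grasp_force: 58.8
```

step_arm(targets="-1 0 0.015 0 0 0 0; -1 0 0.027 0 0 0 0; -1 0 0.036 0 0 0 0; -1 0 0.043 0 0 0 0; -1 0 0.048 0 0 0 0; -1 0 0.049 0 0 0 0; -1 0 0.049 0 0 0 0; -1 0 0.049 0 0 0 0; -1 0 0.049 0 0 0 0; -1 0 0.049 0 0 0 0")

```text
clock: 15.7
eef_pos: [0.4878, 0.3113, 0.2414]
tool_rot: [0.634, 0.773, -0.0, 0.0]
ft_force: [0.4, 0.6, -6.3]
grip_width: 0.0113
grasp_force: 58.8
```

```bash
python3 - <<'E'
from m import *
from scipy.spatial.transform import Rotation as R
o=bot.get_obs();print(o["eef_pos"],R.from_quat(o["tool_rot"]).as_matrix().round(3))
t=snap("top","p1t");s=snap("side","p1s")
b=cv2.resize(s[90:250,220:360],None,fx=4,fy=3.7)
cv2.imwrite("pics/c3.png",b[:,:,::-1])
E
```

```text
[0.4877982  0.31127822 0.24139311] [[-0.195  0.981  0.   ]
 [ 0.981  0.195 -0.   ]
 [-0.     0.    -1.   ]]
```

View pics/c3.png

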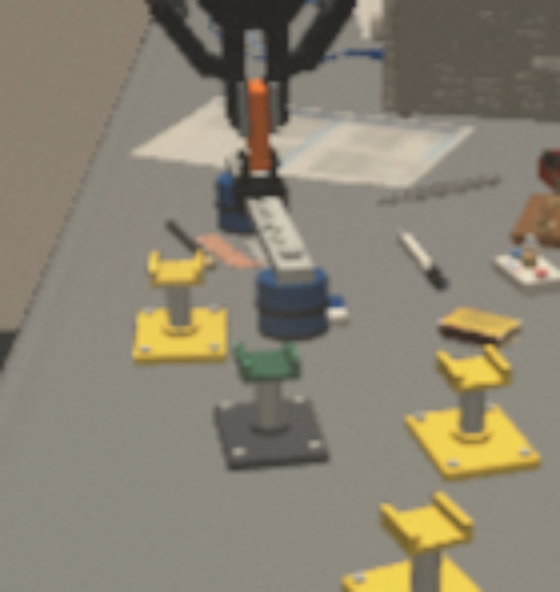

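The beam hangs over the green stand, near can at (292,300) and fork at (268,362) in the crop. Lowering to 4 cm above it.

step_arm(targets="-1 0 0 -0.012 0 0 0; -1 0 0 -0.03 0 0 0; -1 0 0 -0.05 0 0 0; -1 0 0 -0.07 0 0 0; -1 0 0 -0.09 0 0 0; -1 0 0 -0.108 0 0 0; -1 0 0 -0.123 0 0 0; -1 0 0 -0.134 0 0 0; -1 0 0 -0.141 0 0 0; -1 0 0 -0.144 0 0 0")

```text
clock: 16.63
eef_pos: [0.4876, 0.3115, 0.1686]
tool_rot: [0.634, 0.773, -0.0, -0.0]
ft_force: [-0.6, -0.7, -5.8]
grip_width: 0.0114
grasp_force: 58.8
```

step_arm(targets="-1 0 0 0 0 0 0; -1 0 0 0 0 0 0; -1 0 0 0 0 0 0; -1 0 0 0 0 0 0; -1 0 0 0 0 0 0; -1 0 0 0 0 0 0; -1 0 0 0 0 0 0; -1 0 0 0 0 0 0; -1 0 0 0 0 0 0; -1 0 0 0 0 0 0")

```text
clock: 17.47
eef_pos: [0.4877, 0.3116, 0.1693]
tool_rot: [0.634, 0.773, -0.0, -0.0]
ft_force: [0.2, -0.3, -6.1]
grip_width: 0.0112
grasp_force: 58.8
```

```bash
python3 - <<'E'
from m import *
o=bot.get_obs();print(o["eef_pos"],o["grasp_force"])
t=snap("top","p2t");s=snap("side","p2s")
p=o["eef_pos"];a=np.radians(101.2);ex=np.array([np.cos(a),np.sin(a),0]);n=np.array([-ex[1],ex[0],0]);z=np.array([0,0,1.])
pv=np.array([p[0],p[1],p[2]-.0214])
print(blobs(s,*BLU,(240,120,330,260))[0])
S=cv2.resize(s[110:240,230:350],None,fx=4.5,fy=4.5)
for th,col in((0,(255,0,0)),(.1,(0,255,0))):
    bx=ex*np.cos(th)-z*np.sin(th);bz=z*np.cos(th)+ex*np.sin(th);g=lambda X,Y,Z:pv+bx*(X-.030)+n*Y+bz*(Z-.07)
    P=proj("side",[g(-.12,.011,.05),g(-.12,-.011,.05),g(-.121,0,0),g(-.1,.021,.0),g(-.1,-.021,0)]);print(th,P.round(1).tolist())
    for q in P: cv2.circle(S,tuple(int(round(v)) for v in ((q-[230,110]+.5)*4.5)),3,col,-1)
F=[np.array([.4877,.3116,.074])+ex*i*.02+n*j*.02 for i in(-1,1) for j in(-1,1)]
for q in proj("side",F): cv2.circle(S,tuple(int(round(v)) for v in ((q-[230,110]+.5)*4.5)),3,(255,0,255),-1)
cv2.imwrite("pics/c4.png",S[:,:,::-1])
E
```

```text
[0.48773978 0.31159882 0.16929168] 58.78249704837799
[(10, np.float64(302.0), np.float64(171.5), np.int32(300), np.int32(171), np.int32(5), np.int32(2)), (4, np.float64(287.2), np.float64(192.5), np.int32(286), np.int32(192), np.int32(3), np.int32(2))]
0 [[290.0, 193.1], [299.2, 192.2], [295.1, 211.1], [285.3, 207.8], [302.2, 206.1]]
0.1 [[289.9, 187.6], [299.1, 186.8], [295.4, 206.8], [285.5, 204.3], [302.5, 202.6]]
```

View pics/c4.png

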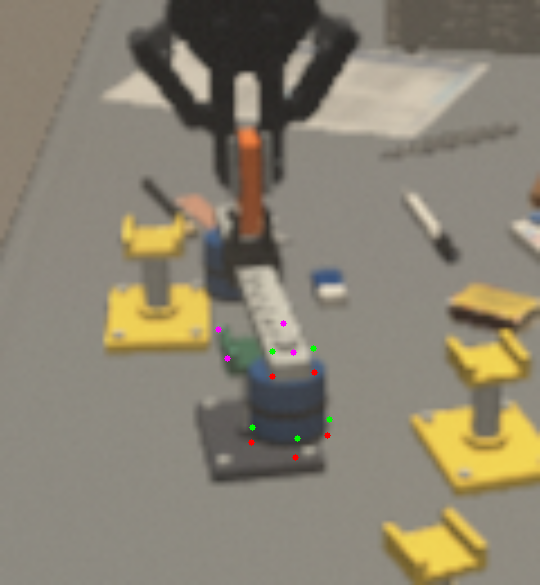

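Everything is placed as intended. The tilt looks marginal, so I'll measure it numerically.

```bash
python3 - <<'E'
from m import *
from scipy.optimize import least_squares
off=np.array([.4,-.75])
c=cv2.cvtColor(cv2.imread("pics/p2s.png"),cv2.COLOR_BGR2GRAY).astype(float)[:,293:297].mean(1)
print([(r,int(c[r])) for r in range(182,212)])
a=np.radians(101.2);ex=np.array([np.cos(a),np.sin(a),0]);z=np.array([0,0,1.]);pv=np.array([.4877,.3116,.1479])
def model(cl,th):
    bx=ex*np.cos(th)-z*np.sin(th);bz=z*np.cos(th)+ex*np.sin(th);g=lambda X,Z:pv+bx*(X-cl)+bz*(Z-.07)
    return proj("side",[g(-.12,.05),g(-.121,0)])[:,1]
i=[r for r in range(183,200) if c[r]>=138>c[r+1]][-1];A=i+(138-c[i])/(c[i+1]-c[i])
j=[r for r in range(202,212) if c[r]<(c[204]+c[210])/2<=c[r+1]]
print(A,j)
for B in ([j[0]+((c[204]+c[210])/2-c[j[0]])/(c[j[0]+1]-c[j[0]])] if j else [207,208]):
    r=least_squares(lambda p:model(*p)+off-[A,B],[.03,.04]);print(A,B,r.x,r.fun)
    r=least_squares(lambda p:model(.0301,p[0])+off-[A,B],[.04]);print("fixed clip",r.x,r.fun)
E
```

```text
[(182, 189), (183, 191), (184, 185), (185, 177), (186, 148), (187, 147), (188, 182), (189, 199), (190, 169), (191, 121), (192, 109), (193, 109), (194, 100), (195, 80), (196, 67), (197, 67), (198, 65), (199, 66), (200, 67), (201, 60), (202, 54), (203, 59), (204, 65), (205, 63), (206, 64), (207, 61), (208, 56), (209, 77), (210, 94), (211, 93)]
190.65968586387436 [209]
190.65968586387436 209.13970588235293 [0.04285111 0.08174401] [2.84217094e-14 0.00000000e+00]
fixed clip [0.03959063] [ 0.2815066  -0.35811037]
```

```bash
python3 -c "
from workcell import bot
print(bot.get_obs()['joint_vel'].round(3)); print(bot.job_done())"
```

```text
[ 0.001 -0.001 -0.     0.001  0.002  0.   ]
the job is handed in; nothing more can be done
None
```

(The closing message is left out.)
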